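# Clear the microscope accessories into their fitted rests

### The job

Four microscope accessories have been left piled up on the bench. Take the pile apart from the top down, one thing at a time, and set each into the low black-rimmed rest with a cork floor made to its shape: the objective lens in the small ring, standing upright on its broad end, the square cover-glass box in the square frame, the round tin in the large ring and the long slide box in the oblong frame, each near the middle, flat on the floor of its rest and clear of the rim. Set things down, do not drop them, leave the cup and the dropper bottle where they are, and let go of everything at the end.

Things in the scene. Friction and masses are not known exactly. Their poses are not given: they have to be found in the camera images.
- objective: microscope objective lens, bright steel with a dark band, 44 mm high, standing upright on its broad end on top of the pile: barrel 27 mm in diameter (25 mm for the lowest 5 mm), tapering from 30 mm up to a 15 mm nose at the top. About 100 g. Origin: centre of its underside; z up along its axis. It stands about centrally (within 5 mm) on the cover-glass box.
- cover_box: square white plastic cover-glass box, 38 x 38 mm and 24 mm high, about 45 g, second from the top of the pile. Origin: centre of its underside; x and y square to its sides, z up. It stands about centrally on the tin.
- tin: round plain aluminium tin, 56 mm in diameter and 26 mm high, about 90 g, third from the top. Origin: centre of its underside; z up along its axis. It stands about centrally on the slide box.
- slide_box: oblong brown wooden slide box, 96 mm long (its x) by 60 mm wide (its y) and 30 mm high, about 160 g, at the bottom of the pile on the bench. Origin: centre of its underside; z up.
- objective_rest: small round rest for the objective, inner diameter 44 mm, outer 54 mm. Fixed to the bench. Black rim, cork floor; floor 3 mm above the bench, rim 5 mm wide and 7 mm high above the bench (4 mm above the floor). Origin: centre of its underside, on the bench; z up.
- cover_rest: square rest for the cover-glass box, inside 56 x 56 mm, outside 66 x 66 mm. Fixed to the bench. Black rim, cork floor; floor 3 mm above the bench, rim 5 mm wide and 7 mm high above the bench (4 mm above the floor). Origin: centre of its underside, on the bench; z up, x and y square to its sides.
- tin_rest: large round rest for the tin, inner diameter 74 mm, outer 84 mm. Fixed to the bench. Black rim, cork floor; floor 3 mm above the bench, rim 5 mm wide and 7 mm high above the bench (4 mm above the floor). Origin: centre of its underside, on the bench; z up.
- slide_rest: oblong rest for the slide box, inside 114 mm (its x) by 78 mm (its y), outside 124 x 88 mm. Fixed to the bench. Black rim, cork floor; floor 3 mm above the bench, rim 5 mm wide and 7 mm high above the bench (4 mm above the floor). Origin: centre of its underside, on the bench; z up, x along its length.
- cup: bystander: small open white plastic cup, 66 mm across the rim, 62 mm high, loose on the bench. Origin: centre of its underside. Leave it alone.
- bottle: bystander: amber glass dropper bottle with a black cap, 38 mm in diameter, 66 mm high, loose on the bench. Origin: centre of its underside. Leave it alone.
Not all that is in view belongs to the job. Leave any blue look-alike of the objective alone.

How it is judged (in metres and radians):
On the way, in this order (a step that is already met when the one before it is completed fails the run):
1. the objective lens stands released in its own rest (horizontal distance between objective and objective_rest below 0.013 m and z of objective in the frame of objective_rest between 0.0015 and 0.0045 m and angle between objective's own z axis and vertical below 0.035 rad and linear speed of objective below 0.02 m/s and contact force between objective and the fingers below 0.1 N), for 0.2 s.
2. the cover-glass box stands released in its own rest (horizontal distance between cover_box and cover_rest below 0.013 m and z of cover_box in the frame of cover_rest between 0.0015 and 0.0045 m and angle between cover_box's own z axis and vertical below 0.035 rad and linear speed of cover_box below 0.02 m/s and contact force between cover_box and the fingers below 0.1 N), for 0.2 s.
3. the round tin stands released in its own rest (horizontal distance between tin and tin_rest below 0.013 m and z of tin in the frame of tin_rest between 0.0015 and 0.0045 m and angle between tin's own z axis and vertical below 0.035 rad and linear speed of tin below 0.02 m/s and contact force between tin and the fingers below 0.1 N), for 0.2 s.
4. the slide box stands released in its own rest (horizontal distance between slide_box and slide_rest below 0.013 m and z of slide_box in the frame of slide_rest between 0.0015 and 0.0045 m and angle between slide_box's own z axis and vertical below 0.035 rad and linear speed of slide_box below 0.02 m/s and contact force between slide_box and the fingers below 0.1 N), for 0.2 s.
At the end, for the whole second after the job is handed in: Each of the four things lies or stands upright (within 2 degrees) in its own rest, its centre within 13 mm of the rest's centre, its underside on the rest's floor (not on the rim; 1.5 to 4.5 mm above the bench), released and at rest (all of step 1 and all of step 2 and all of step 3 and all of step 4); the robot touches nothing.
It fails at once if the cup is pushed more than 15 mm or tipped over (distance of cup from where it was at the start of the episode above 0.015 m or angle between cup's own z axis and vertical above 0.3 rad).
It fails at once if the bottle is pushed more than 15 mm or tipped over (distance of bottle from where it was at the start of the episode above 0.015 m or angle between bottle's own z axis and vertical above 0.3 rad).
It fails at once if one of the four things is dropped (moves faster than 0.6 m/s while not held: a fall of about 2 cm) ((linear speed of objective above 0.6 m/s and contact force between objective and the fingers below 0.05 N) or (linear speed of cover_box above 0.6 m/s and contact force between cover_box and the fingers below 0.05 N) or (linear speed of tin above 0.6 m/s and contact force between tin and the fingers below 0.05 N) or (linear speed of slide_box above 0.6 m/s and contact force between slide_box and the fingers below 0.05 N)).
It also fails if it takes over 128 s, if anything falls off the work surface, if the arm or the gripper's body presses on something with over 40 N, if the wrist force passes 120 N, or if a joint passes its speed limit or range.

### The arm

A 6-joint arm with a two-finger parallel gripper is mounted at the origin on the work surface. World frame = base frame: x ahead of the robot, y to its left, z up, the work surface at z = 0. Lengths are in m, angles in degrees, forces in N, time in s.
With the tool pointing down it reaches from about 0.35 to 0.775 m from the base axis. Payload 7.3 kg.
Tool frame: the origin (TCP) lies at the very end of the fingers, on their centre line; the grasp point (between the pads) lies 19 mm behind it; z points along the fingers, y is the line along which they close (so a half turn about z gives the same grasp; the last joint's range is limited). The gripper opens to 92 mm and grips with 3 to 60 N. Pads are 19 mm wide; open, the fingers measure 130 mm over their backs; the gripper's body (75 mm by 190 mm) begins 47 mm behind the grasp point.
Start: joints at [-81.417, 19.595, 87.324, -0, 73.075, -8.365], TCP at [0.153, -0.502, 0.227] pointing down, gripper open.
Joint ranges: [-145.02, 145.02], [-44.19, 115.74], [2.07, 154.8], [-57.11, 237.11], [16.16, 152.29], [-177.93, 177.93]. Speed limits (degrees/s): [147.25, 147.25, 180, 180, 180, 180].

### API

Orientations are given as a 3x3 rotation matrix whose columns are the frame's x, y, z axes.
In Python, from rig import manip gives the robot as it stands.
- The arm moves only by the shell command python3 -m creep 'ROWS' [FORCE]. ROWS is JSON, a list of rows, each an object of numbers: "x", "y", "z": the shift along the tool's x, y, z in m; "rx", "ry", "rz": the turn, a rotation vector about the tool's x, y, z in rad; "gripper": the gripper's target within -1 to 1 (fully open at 1, half-way at 0, shut at -1). In form: [{"x": .., "y": .., "z": .., "rx": .., "ry": .., "rz": .., "gripper": ..}, ...]. A call has 1 to 10 rows; each row shifts and turns the commanded pose from where the row before left it, along the tool's axes as they then stand; what a row does not reach is not made up. A row lasts 1/8 s, in which the tool goes at most 62.5 mm and 10.7 degrees, less where a joint would pass 70% of its speed; a pose out of reach is approached as far as the arm can. A call is refused whole if a number of a shift passes 0.0625 or a number of a turn 0.188, either way. A call with a gripper value outside its range is refused whole. The fingers move at their own pace and stop on an object; FORCE is the grip in N (left out, the last holds). Time passes only in rows, so rows that do not move let the fingers close. It gives the time, the measured TCP pose, the force, the opening and the grip force at its end, in the units of the state.
- manip.get_state(): the state, without advancing time (a new reading comes with each control period).
- manip.capture(name): name is "scene" or "top"; returns a dict with "pixels" (400x640x3 uint8, blue, green, red), "range_z" (400x640 float32, m along the optical axis (not along the pixel's ray), 0 where there is no reading), "fx", "fy", "cx", "cy" (pixels), "k1" (the pictures are not rectified: a ray, as slopes to the right and down, at radius r is drawn at 1 + k1 r^2 times it, then the intrinsics apply), "camera_from_world" (4x4, takes a point from world to camera coordinates). Camera axes: x right, y down, z forward; pixel columns grow to the right and rows downward; lengths in m; the calibration is good to about 2 mm. A picture is of the moment at which its call begins.
- manip.hand_in(): hands the job in; it is judged then, once.
Trained networks look in the newest picture that a camera, given by its name, has taken for a name from the list of things; names that differ only in an ending like _2 or _b are one class to them, and where a whole thing is asked for, a point or a joint stands for the part that bears it (a point fixed in the world has none). Each returns a list of dicts, best first, with "score" (0 to 1); they miss things now and then, are a little off and sometimes report something else, mostly with a low value. They report only what shows in the picture. A call takes as long as a camera call. They do not tell look-alikes from the thing itself.
- manip.recognise(camera, label): "position" ([x, y, z] in m, in world coordinates, good to about 4 mm: the middle of the surface that is visible of it).
- manip.regions_of(camera, label): "pixels" (400x640 bool, what is visible of it).
- manip.landmark_of(camera, label): "position" ([x, y, z] in m, in world coordinates, good to about 4 mm: a listed point, or the origin of a listed thing).
The state is a dict: "t": time; "joint_positions": joint angles; "qvel": joint speeds; "tau": joint torques, N m; "tcp_pos": TCP position; "orientation": TCP orientation; "wrist_force": force on the tool from outside, world axes, zero at the start; "moment": the same for the moment, N m; "grip_width": opening from 0.0 (shut) to 1.0 (fully open); "grip_force": force on a finger pad.
Only numpy, scipy, OpenCV 4.12 (cv2) and the standard library are available. Lean on these libraries where they do the work, as an engineer would, in place of code of your own. Each camera call takes 0.05 s, during which the arm holds its last target. There are 200 camera calls.

## Working session

There is one attempt and no reset: what is moved stays moved. The work goes in short steps, Python scripts to look and compute and a shell command to move; the robot and the scene stay as the last step left them, time stands still between calls to the robot, and variables do not carry over. Pictures are saved under pics/ and viewed, at most 14 in all, crops included, and the job is handed in when it is done.

```bash
mkdir -p pics; ls
cat > h.py <<'E'
from rig import manip
import numpy as np, cv2
def world(c, mask=None):
    H,W=c["range_z"].shape
    v,u=np.mgrid[:H,:W].astype(float)
    K=np.array([[c["fx"],0,c["cx"]],[0,c["fy"],c["cy"]],[0,0,1]])
    x=(u-c["cx"])/c["fx"]; y=(v-c["cy"])/c["fy"]
    a,b=x.copy(),y.copy()
    for _ in range(8):
        s=1+c["k1"]*(a*a+b*b); a,b=x/s,y/s
    z=c["range_z"]; P=np.stack([a*z,b*z,z,np.ones_like(z)],-1)
    return (P@np.linalg.inv(np.array(c["camera_from_world"])).T)[...,:3]
N=["objective","cover_box","tin","slide_box","objective_rest","cover_rest","tin_rest","slide_rest","cup","bottle"]
E
cat > look.py <<'E'
from h import *
for cam in ("top","scene"):
    c=manip.capture(cam); cv2.imwrite(f"pics/{cam}0.png",c["pixels"])
    P=world(c); np.savez(f"{cam}0.npz",P=P,rgb=c["pixels"],z=c["range_z"])
    print(cam,np.round(np.linalg.inv(np.array(c["camera_from_world"]))[:3,3],3), c["fx"],c["k1"])
    for n in N:
        for d in manip.landmark_of(cam,n)[:2]: print(n,"L",np.round(d["position"],3),round(d["score"],2))
        for d in manip.regions_of(cam,n)[:2]:
            m=d["pixels"]; v,u=np.nonzero(m); print("   R",round(d["score"],2),"px",int(u.mean()),int(v.mean()),m.sum(),np.round(np.median(P[m&(c["range_z"]>0)],0),3))
print(manip.get_state())
E
python3 look.py
```

```text
pics
top [0.41  0.019 0.913] 366.63578836611765 -0.04687945437715255
objective L [0.542 0.069 0.003] 0.61
objective L [0.453 0.018 0.083] 0.59
   R 0.46 px 326 274 111 [ 0.35  -0.003  0.037]
   R 0.44 px 280 227 75 [0.459 0.106 0.04 ]
cover_box L [0.445 0.014 0.06 ] 0.65
cover_box L [ 0.637  0.216 -0.001] 0.32
   R 0.67 px 318 229 224 [0.455 0.019 0.08 ]
tin L [0.452 0.016 0.027] 0.45
   R 0.42 px 314 234 91 [0.442 0.027 0.056]
   R 0.15 px 211 264 370 [0.366 0.278 0.004]
slide_box L [0.446 0.02  0.001] 0.79
   R 0.76 px 318 233 594 [0.431 0.015 0.03 ]
objective_rest L [0.364 0.277 0.003] 0.58
   R 0.7 px 211 264 388 [0.367 0.278 0.004]
cover_rest L [ 0.357 -0.27   0.004] 0.6
   R 0.75 px 433 272 734 [ 0.356 -0.27   0.003]
   R 0.62 px 481 181 715 [ 0.584 -0.391  0.031]
tin_rest L [0.64  0.216 0.001] 0.79
   R 0.7 px 243 155 793 [0.643 0.211 0.004]
slide_rest L [ 0.638 -0.198 -0.002] 0.96
   R 0.95 px 401 158 1585 [ 0.643 -0.192  0.004]
   R 0.32 px 481 180 651 [ 0.584 -0.391  0.031]
cup L [ 0.577 -0.382 -0.003] 0.88
   R 0.84 px 481 181 689 [ 0.584 -0.391  0.032]
bottle L [0.576 0.3
[... 1338 characters left out ...]

        7.30750643e+01, -8.36543117e+00]), 'qvel': array([ 0.03185066,  0.05106474, -0.00963574,  0.06381105,  0.00010178,
       -0.02680302]), 'tau': array([-2.52631980e-03, -4.31133199e+01, -2.44481242e+01,  7.15205097e-02,
        4.82863386e-02, -1.54650650e-05]), 'tcp_pos': array([ 0.15305225, -0.50221301,  0.22672604]), 'orientation': array([[ 9.56574150e-01,  2.91489099e-01,  6.79211837e-06],
       [ 2.91489099e-01, -9.56574148e-01, -6.28169476e-05],
       [-1.18132906e-05,  6.20688968e-05, -9.99999998e-01]]), 'wrist_force': array([-0.2272972 , -0.19388088, -0.66796442]), 'moment': array([-0.03360735, -0.00795944,  0.00992298]), 'grip_force': 0.0, 'grip_width': 0.9929142479769487}
```

View images.

```bash
cat > m1.py <<'E'
from h import *
t=cv2.imread("pics/top0.png"); s=cv2.imread("pics/scene0.png")
a=cv2.resize(t[120:300,130:530],(800,360)); 
b=cv2.resize(t[195:295,260:380],(288,240),interpolation=2); d=cv2.resize(s[150:250,270:390],(288,240),interpolation=2)
out=np.zeros((600,800,3),np.uint8); out[:360]=a; out[360:,:288]=b; out[360:,300:588]=d
cv2.imwrite("pics/c0.png",out)
for cam in ("top","scene"):
    f=np.load(cam+"0.npz"); P=f["P"]; g=f["rgb"].astype(int); ok=f["z"]>0
    near=ok&(np.hypot(P[...,0]-.45,P[...,1]-.016)<.07)
    for lo,hi,n in ((.022,.036,"slide"),(.052,.06,"tin"),(.075,.086,"cover"),(.115,.13,"obj top")):
        m=near&(P[...,2]>lo)&(P[...,2]<hi); q=P[m]
        if len(q)<4: print(cam,n,len(q)); continue
        r=cv2.minAreaRect((q[:,:2]*1000).astype(np.float32))
        print(cam,n,len(q),np.round(q.mean(0),4),"rect",np.round(r[0],1),np.round(r[1],1),round(r[2],1))
    dark=ok&(g.max(-1)<60)&(P[...,2]>-.005)&(P[...,2]<.015)
    for n,x,y,R in (("orest",.365,.278,.04),("crest",.357,-.27,.055),("trest",.641,.213,.055),("srest",.64,-.195,.085)):
        m=dark&(np.hypot(P[...,0]-x,P[...,1]-y)<R); q=(P[m][:,:2]*1000).astype(np.float32)
        r=cv2.minAreaRect(q); print(cam,n,len(q),"rect",np.round(r[0],1),np.round(r[1],1),round(r[2],1),"circ",np.round(cv2.minEnclosingCircle(q)[0],1))
E
python3 m1.py
```

```text
top slide 543 [0.4475 0.0161 0.0299] rect [451.5  17. ] [97.  60.3] 1.2
top tin 155 [0.4526 0.0202 0.056 ] rect [453.4  19.4] [54.  53.8] 0.9
top cover 161 [0.4526 0.0188 0.08  ] rect [453.1  18.1] [39. 38.] 12.3
top obj top 78 [0.4506 0.0169 0.1213] rect [451.2  17.3] [20.1 20. ] 46.3
top orest 105 rect [367.8 278. ] [50.8 50.5] 1.3 circ [368.  277.9]
top crest 161 rect [ 357.7 -270.7] [65.2 68.2] 12.2 circ [ 358.6 -269.7]
top trest 128 rect [640.4 209.7] [79.6 80. ] 9.6 circ [640.2 209.7]
top srest 253 rect [ 643.6 -193. ] [ 87.6 123.7] 73.4 circ [ 642.5 -192.9]
scene slide 306 [0.4738 0.0138 0.0305] rect [449.8  15.4] [99.6 60. ] 2.9
scene tin 115 [0.4648 0.0152 0.0568] rect [459.2  17. ] [41.9 54.3] 1.7
scene cover 123 [0.4585 0.0159 0.0805] rect [451.4  16. ] [38.5 37.6] 13.2
scene obj top 60 [0.4526 0.0147 0.1216] rect [451.4  14.9] [19.1 18.1] 49.2
scene orest 72 rect [366.5 275.7] [48.7 50.6] 80.6 circ [367.3 276.2]
scene crest 120 rect [ 356.9 -271. ] [66.9 66.2] 10.6 circ [ 358.9 -271.1]
scene trest 192 rect [641.4 208.4] [80.6 80.5] 3.0 circ [640.4 208.8]
scene srest 368 rect [ 642.3 -196. ] [ 91.9 124.6] 73.1 circ [ 642.9 -194.1]
```

View pics/c0.png

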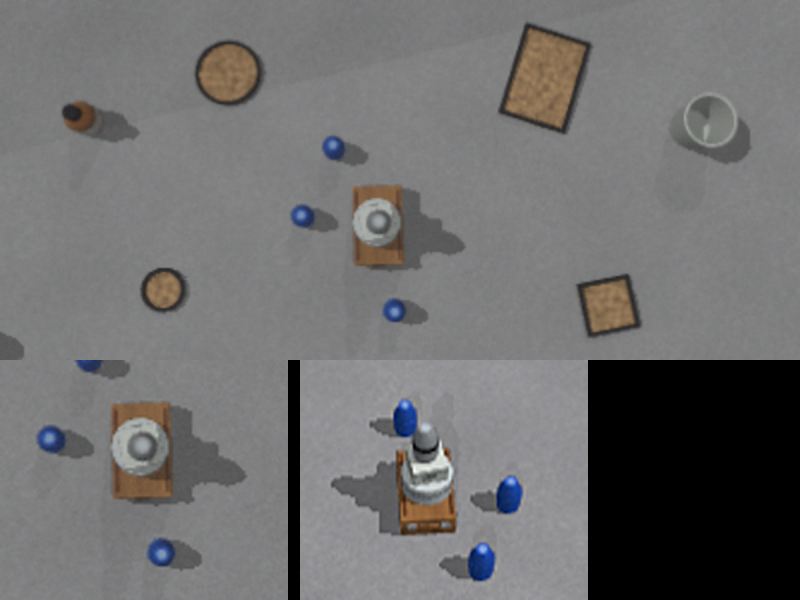

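The steel lens is at top px (318,230), on top of the pile. The lookalikes are blue, at px (297,194), (281,228) and (327,275), and stand on the bench, so I leave them alone. In the scene crop the steel lens with its dark band stands on the white box. First I turn the tool square to the world and travel over.

```bash
python3 -m creep '[{"rz":0.148,"gripper":0.3},{"rz":0.148},{"x":0.0298,"y":-0.0518},{"x":0.0298,"y":-0.0518},{"x":0.0298,"y":-0.0518},{"x":0.0298,"y":-0.0518},{"x":0.0298,"y":-0.0518},{"x":0.0298,"y":-0.0518},{"x":0.0298,"y":-0.0518},{"x":0.0298,"y":-0.0518}]' 20
cat >> h.py <<'E'
def go(x,y,z,yaw=0):
    s=manip.get_state(); R=np.array(s["orientation"]); p=np.array(s["tcp_pos"])
    cur=np.degrees(np.arctan2(R[1,0],R[0,0]))
    print("t",round(s["t"],2),"tcp",np.round(p,4),"yaw",round(cur,2),"rz",round(np.radians(cur-yaw),4),"tool shift",np.round(R.T@(np.array([x,y,z])-p),4),"F",np.round(s["wrist_force"],1),"grip",round(s["grip_width"]*92,1),round(s["grip_force"],1))
E
python3 -c "from h import *;go(.4513,.0161,.0845)"
```

```text
t 2.1 tcp [ 0.1531 -0.5022  0.2267] yaw 16.95 rz 0.2958 tool shift [ 0.4364 -0.4089  0.1422] F [-0.2 -0.2 -0.7] grip 91.3 0.0invalid input
```

```bash
python3 -m creep '[{"x":0,"y":0,"z":0,"rx":0,"ry":0,"rz":0.148,"gripper":0.3},{"x":0,"y":0,"z":0,"rx":0,"ry":0,"rz":0.148,"gripper":0.3},{"x":0.0298,"y":-0.0518,"z":0,"rx":0,"ry":0,"rz":0,"gripper":0.3},{"x":0.0298,"y":-0.0518,"z":0,"rx":0,"ry":0,"rz":0,"gripper":0.3},{"x":0.0298,"y":-0.0518,"z":0,"rx":0,"ry":0,"rz":0,"gripper":0.3},{"x":0.0298,"y":-0.0518,"z":0,"rx":0,"ry":0,"rz":0,"gripper":0.3},{"x":0.0298,"y":-0.0518,"z":0,"rx":0,"ry":0,"rz":0,"gripper":0.3},{"x":0.0298,"y":-0.0518,"z":0,"rx":0,"ry":0,"rz":0,"gripper":0.3},{"x":0.0298,"y":-0.0518,"z":0,"rx":0,"ry":0,"rz":0,"gripper":0.3},{"x":0.0298,"y":-0.0518,"z":0,"rx":0,"ry":0,"rz":0,"gripper":0.3}]' 20
python3 -c "from h import *;go(.4513,.0161,.0845)"
```

```text
t: 3.35
tcp_pos: [0.3924, -0.0861, 0.2271]
orientation: [[1.0, -0.0, 0.001], [-0.0, -1.0, -0.001], [0.001, 0.001, -1.0]]
wrist_force: [0.2, -0.6, 0.2]
grip_width: 0.646
grip_force: 0.0
t 3.35 tcp [ 0.3924 -0.0861  0.2271] yaw -0.02 rz -0.0004 tool shift [ 0.0587 -0.1023  0.1426] F [ 0.2 -0.6  0.2] grip 59.5 0.0
```

```bash
python3 -m creep '[{"x":0.0294,"y":-0.051,"z":0,"rx":0,"ry":0,"rz":0,"gripper":0.3},{"x":0.0293,"y":-0.051,"z":0,"rx":0,"ry":0,"rz":0,"gripper":0.3},{"x":0,"y":0,"z":0.04,"rx":0,"ry":0,"rz":0,"gripper":0.3},{"x":0,"y":0,"z":0.04,"rx":0,"ry":0,"rz":0,"gripper":0.3},{"x":0,"y":0,"z":0,"rx":0,"ry":0,"rz":0,"gripper":0.3}]'
cat > chk.py <<'E'
from h import *
import sys
a=list(map(float,sys.argv[1:])); go(*a)
E
python3 chk.py .4513 .0161 .0845 0
```

```text
t: 3.98
tcp_pos: [0.4484, 0.0146, 0.1447]
orientation: [[1.0, 0.0, -0.006], [0.0, -1.0, 0.001], [-0.006, -0.001, -1.0]]
wrist_force: [-0.4, 0.6, 0.0]
grip_width: 0.653
grip_force: 0.0
t 3.98 tcp [0.4484 0.0146 0.1447] yaw 0.01 rz 0.0002 tool shift [ 0.0033 -0.0015  0.0602] F [-0.4  0.6  0. ] grip 60.0 0.0
```

```bash
python3 -m creep '[{"x":0,"y":0,"z":0,"rx":0,"ry":0,"rz":0,"gripper":0.3},{"x":0,"y":0,"z":0,"rx":0,"ry":0,"rz":0,"gripper":0.3}]'
python3 chk.py .4513 .0161 .0845 0
```

```text
t: 4.22
tcp_pos: [0.4513, 0.0137, 0.1483]
orientation: [[1.0, -0.001, 0.003], [-0.001, -1.0, -0.001], [0.003, 0.001, -1.0]]
wrist_force: [0.0, -0.1, -0.9]
grip_width: 0.651
grip_force: 0.0
t 4.22 tcp [0.4513 0.0137 0.1483] yaw -0.04 rz -0.0007 tool shift [-0.0002 -0.0024  0.0638] F [ 0.  -0.1 -0.9] grip 59.9 0.0
```

```bash
python3 -m creep '[{"x":0,"y":-0.0024,"z":0.025,"rx":0,"ry":0,"rz":0,"gripper":0.3},{"x":0,"y":0,"z":0.02,"rx":0,"ry":0,"rz":0,"gripper":0.3},{"x":0,"y":0,"z":0.01,"rx":0,"ry":0,"rz":0,"gripper":0.3},{"x":0,"y":0,"z":0.004,"rx":0,"ry":0,"rz":0,"gripper":0.3},{"x":0,"y":0,"z":0,"rx":0,"ry":0,"rz":0,"gripper":0.3},{"x":0,"y":0,"z":0,"rx":0,"ry":0,"rz":0,"gripper":0.3}]'
python3 chk.py .4513 .0161 .0845 0
```

```text
t: 4.97
tcp_pos: [0.4507, 0.0164, 0.0883]
orientation: [[1.0, -0.0, 0.001], [-0.0, -1.0, -0.0], [0.001, 0.0, -1.0]]
wrist_force: [-0.1, -0.5, -0.0]
grip_width: 0.651
grip_force: 0.0
t 4.97 tcp [0.4507 0.0164 0.0883] yaw -0.01 rz -0.0002 tool shift [0.0006 0.0003 0.0038] F [-0.1 -0.5 -0. ] grip 59.9 0.0
```

```bash
python3 -m creep '[{"x":0.0004,"y":0.0003,"z":0.0035,"rx":0,"ry":0,"rz":0,"gripper":-0.2},{"x":0,"y":0,"z":0,"rx":0,"ry":0,"rz":0,"gripper":-0.4},{"x":0,"y":0,"z":0,"rx":0,"ry":0,"rz":0,"gripper":-1},{"x":0,"y":0,"z":0,"rx":0,"ry":0,"rz":0,"gripper":-1},{"x":0,"y":0,"z":0,"rx":0,"ry":0,"rz":0,"gripper":-1},{"x":0,"y":0,"z":0,"rx":0,"ry":0,"rz":0,"gripper":-1}]' 15
python3 chk.py .4513 .0161 .0845 0
```

```text
t: 5.72
tcp_pos: [0.4507, 0.0162, 0.0842]
orientation: [[1.0, -0.0, 0.0], [-0.0, -1.0, -0.0], [0.0, 0.0, -1.0]]
wrist_force: [0.0, -1.4, 0.5]
grip_width: 0.287
grip_force: 15.0
t 5.72 tcp [0.4507 0.0162 0.0842] yaw -0.01 rz -0.0002 tool shift [ 0.0006  0.0001 -0.0003] F [ 0.  -1.4  0.5] grip 26.4 15.0
```

```bash
python3 -m creep '[{"x":0,"y":0,"z":-0.01,"rx":0,"ry":0,"rz":0,"gripper":-1},{"x":0,"y":0,"z":-0.03,"rx":0,"ry":0,"rz":0,"gripper":-1},{"x":-0.0139,"y":-0.0435,"z":0,"rx":0,"ry":0,"rz":0,"gripper":-1},{"x":-0.0139,"y":-0.0435,"z":0,"rx":0,"ry":0,"rz":0,"gripper":-1},{"x":-0.0139,"y":-0.0435,"z":0,"rx":0,"ry":0,"rz":0,"gripper":-1},{"x":-0.0139,"y":-0.0435,"z":0.01,"rx":0,"ry":0,"rz":0,"gripper":-1},{"x":-0.0139,"y":-0.0435,"z":0.02,"rx":0,"ry":0,"rz":0,"gripper":-1},{"x":-0.0139,"y":-0.0433,"z":0.03,"rx":0,"ry":0,"rz":0,"gripper":-1},{"x":0,"y":0,"z":0,"rx":0,"ry":0,"rz":0,"gripper":-1},{"x":0,"y":0,"z":0,"rx":0,"ry":0,"rz":0,"gripper":-1}]'
python3 chk.py .3672 .277 .0075 0
```

```text
t: 6.98
tcp_pos: [0.3676, 0.277, 0.0646]
orientation: [[1.0, 0.001, 0.0], [0.001, -1.0, -0.0], [0.0, 0.0, -1.0]]
wrist_force: [0.1, 0.5, -1.7]
grip_width: 0.287
grip_force: 15.0
t 6.97 tcp [0.3676 0.277  0.0646] yaw 0.03 rz 0.0006 tool shift [-0.0004  0.      0.0571] F [ 0.1  0.5 -1.7] grip 26.4 15.0
```

```bash
python3 -m creep '[{"x":0,"y":0,"z":0.02,"rx":0,"ry":0,"rz":0,"gripper":-1},{"x":0,"y":0,"z":0.02,"rx":0,"ry":0,"rz":0,"gripper":-1},{"x":0,"y":0,"z":0.008,"rx":0,"ry":0,"rz":0,"gripper":-1},{"x":0,"y":0,"z":0.004,"rx":0,"ry":0,"rz":0,"gripper":-1},{"x":0,"y":0,"z":0.002,"rx":0,"ry":0,"rz":0,"gripper":-1},{"x":0,"y":0,"z":0.001,"rx":0,"ry":0,"rz":0,"gripper":-1},{"x":0,"y":0,"z":0,"rx":0,"ry":0,"rz":0,"gripper":-1},{"x":0,"y":0,"z":0,"rx":0,"ry":0,"rz":0,"gripper":-1}]'
python3 chk.py .3672 .277 .0075 0
```

```text
t: 7.98
tcp_pos: [0.3674, 0.2771, 0.0094]
orientation: [[1.0, -0.0, 0.0], [-0.0, -1.0, 0.0], [0.0, -0.0, -1.0]]
wrist_force: [0.2, 0.1, -0.8]
grip_width: 0.286
grip_force: 15.0
t 7.97 tcp [0.3674 0.2771 0.0094] yaw -0.0 rz -0.0 tool shift [-0.0002  0.0001  0.0019] F [ 0.2  0.1 -0.8] grip 26.3 15.0
```

```bash
python3 -m creep '[{"x":0,"y":0,"z":0.001,"rx":0,"ry":0,"rz":0,"gripper":-1},{"x":0,"y":0,"z":0.0006,"rx":0,"ry":0,"rz":0,"gripper":-1},{"x":0,"y":0,"z":0,"rx":0,"ry":0,"rz":0,"gripper":-1},{"x":0,"y":0,"z":0,"rx":0,"ry":0,"rz":0,"gripper":-1}]'
python3 chk.py .3672 .277 .0075 0
```

```text
t: 8.48
tcp_pos: [0.3673, 0.277, 0.0076]
orientation: [[1.0, -0.0, -0.0], [-0.0, -1.0, -0.0], [-0.0, 0.0, -1.0]]
wrist_force: [0.9, -0.0, -1.4]
grip_width: 0.291
grip_force: 15.0
t 8.47 tcp [0.3673 0.277  0.0076] yaw -0.01 rz -0.0002 tool shift [-0.0001  0.      0.0001] F [ 0.9 -0.  -1.4] grip 26.8 15.0
```

```bash
python3 -m creep '[{"x":0,"y":0,"z":0.0004,"rx":0,"ry":0,"rz":0,"gripper":-1},{"x":0,"y":0,"z":0,"rx":0,"ry":0,"rz":0,"gripper":-1},{"x":0,"y":0,"z":0,"rx":0,"ry":0,"rz":0,"gripper":-1}]' 5
python3 chk.py .3672 .277 .0075 0
```

```text
t: 8.85
tcp_pos: [0.3674, 0.277, 0.0072]
orientation: [[1.0, -0.0, 0.0], [-0.0, -1.0, -0.0], [0.0, 0.0, -1.0]]
wrist_force: [-0.3, -0.4, 0.8]
grip_width: 0.291
grip_force: 5.0
t 8.85 tcp [0.3674 0.277  0.0072] yaw -0.01 rz -0.0002 tool shift [-0.0002  0.     -0.0003] F [-0.3 -0.4  0.8] grip 26.7 5.0
```

```bash
python3 -m creep '[{"x":0,"y":0,"z":0,"rx":0,"ry":0,"rz":0,"gripper":-0.38},{"x":0,"y":0,"z":0,"rx":0,"ry":0,"rz":0,"gripper":-0.3},{"x":0,"y":0,"z":0,"rx":0,"ry":0,"rz":0,"gripper":0},{"x":0,"y":0,"z":0,"rx":0,"ry":0,"rz":0,"gripper":0.2},{"x":0,"y":0,"z":-0.02,"rx":0,"ry":0,"rz":0,"gripper":0.3},{"x":0,"y":0,"z":-0.05,"rx":0,"ry":0,"rz":0,"gripper":0.3},{"x":0.0139,"y":0.0435,"z":-0.04,"rx":0,"ry":0,"rz":0,"gripper":0.3},{"x":0.0139,"y":0.0435,"z":-0.02,"rx":0,"ry":0,"rz":0,"gripper":0.3}]'
cat > sc.py <<'E'
from h import *
import sys
# args: zlo zhi x y R : plane patch
zlo,zhi,x,y,R=map(float,sys.argv[1:6])
for cam in ("top","scene"):
    c=manip.capture(cam); P=world(c); ok=c["range_z"]>0
    m=ok&(P[...,2]>zlo)&(P[...,2]<zhi)&(np.hypot(P[...,0]-x,P[...,1]-y)<R); q=P[m]
    if len(q)<5: print(cam,"few",len(q)); continue
    r=cv2.minAreaRect((q[:,:2]*1000).astype(np.float32))
    print(cam,len(q),"z",np.round(np.percentile(q[:,2],[5,50,95]),4),"mean",np.round(q.mean(0)[:2],4),"rect",np.round(r[0],1),np.round(r[1],1),round(r[2],1))
    cv2.imwrite(f"pics/{cam}_{sys.argv[6]}.png",c["pixels"])
E
python3 sc.py .035 .055 .367 .277 .03 a; python3 sc.py .075 .088 .4515 .017 .04 a; python3 chk.py .4515 .017 .0595 12.5
python3 - <<'E'
import cv2,numpy as np
t=cv2.imread("pics/top_a.png"); s=cv2.imread("pics/scene_a.png")
f=lambda a:cv2.resize(a,(400,360))
cv2.imwrite("pics/c1.png",np.hstack([f(t[190:300,190:340]),f(s[140:240,300:420])]))
E
```

```text
t: 9.85
tcp_pos: [0.396, 0.1895, 0.1393]
orientation: [[1.0, 0.002, 0.003], [0.002, -1.0, 0.001], [0.003, -0.001, -1.0]]
wrist_force: [1.8, -0.2, -0.2]
grip_width: 0.652
grip_force: 0.0
top few 0
scene 62 z [0.0362 0.0416 0.049 ] mean [0.3687 0.2748] rect [367.9 275. ] [24.5 17.7] 53.3
top 282 z [0.0775 0.0799 0.0825] mean [0.4525 0.0181] rect [453.3  18.2] [39.5 37.9] 12.3
scene 204 z [0.0773 0.0809 0.0833] mean [0.4523 0.0161] rect [451.   15.8] [41.9 37.6] 11.1
t 10.05 tcp [0.3952 0.1895 0.1374] yaw -0.14 rz -0.2205 tool shift [0.0566 0.1724 0.0779] F [ 0.1 -0.4 -0.1] grip 59.5 0.0
```

View pics/c1.png

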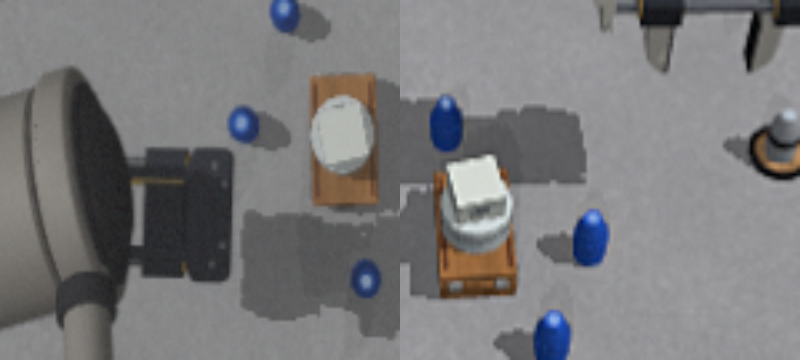

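The objective stands upright in the small ring (scene crop, 785,140), and the white box is undisturbed at crop (475,180). Next is the cover-glass box.

```bash
python3 -m creep '[{"x":0.0142,"y":0.0431,"z":0,"rx":0,"ry":0,"rz":0,"gripper":0.4},{"x":0.0142,"y":0.0431,"z":0,"rx":0,"ry":0,"rz":0,"gripper":0.4},{"x":0.0142,"y":0.0431,"z":0,"rx":0,"ry":0,"rz":0,"gripper":0.4},{"x":0.0142,"y":0.0431,"z":0,"rx":0,"ry":0,"rz":0,"gripper":0.4},{"x":0,"y":0,"z":0,"rx":0,"ry":0,"rz":-0.105,"gripper":0.4},{"x":0,"y":0,"z":0,"rx":0,"ry":0,"rz":-0.105,"gripper":0.4},{"x":0,"y":0,"z":0.02,"rx":0,"ry":0,"rz":0,"gripper":0.4},{"x":0,"y":0,"z":0,"rx":0,"ry":0,"rz":0,"gripper":0.4},{"x":0,"y":0,"z":0,"rx":0,"ry":0,"rz":0,"gripper":0.4}]' 15
python3 chk.py .4522 .017 .0598 12
```

```text
t: 11.18
tcp_pos: [0.4518, 0.0183, 0.1171]
orientation: [[0.978, 0.209, -0.001], [0.209, -0.978, 0.0], [-0.001, -0.0, -1.0]]
wrist_force: [0.2, -0.5, 0.6]
grip_width: 0.699
grip_force: 0.0
t 11.18 tcp [0.4518 0.0183 0.1171] yaw 12.07 rz 0.0013 tool shift [0.0002 0.0013 0.0573] F [ 0.2 -0.5  0.6] grip 64.3 0.0
```

```bash
python3 -m creep '[{"x":0,"y":0.0013,"z":0.025,"rx":0,"ry":0,"rz":0,"gripper":0.4},{"x":0,"y":0,"z":0.02,"rx":0,"ry":0,"rz":0,"gripper":0.3},{"x":0,"y":0,"z":0.008,"rx":0,"ry":0,"rz":0,"gripper":0.2},{"x":0,"y":0,"z":0.0025,"rx":0,"ry":0,"rz":0,"gripper":0.1},{"x":0,"y":0,"z":0,"rx":0,"ry":0,"rz":0,"gripper":0},{"x":0,"y":0,"z":0,"rx":0,"ry":0,"rz":0,"gripper":-0.1}]'
python3 chk.py .4522 .017 .0598 12
```

```text
t: 11.92
tcp_pos: [0.4526, 0.0163, 0.0623]
orientation: [[0.978, 0.208, 0.001], [0.208, -0.978, -0.0], [0.001, 0.001, -1.0]]
wrist_force: [0.6, -0.5, 0.1]
grip_width: 0.464
grip_force: 0.0
t 11.93 tcp [0.4526 0.0163 0.0623] yaw 12.02 rz 0.0004 tool shift [-0.0002 -0.0008  0.0025] F [ 0.6 -0.5  0.1] grip 42.7 0.0
```

```bash
python3 -m creep '[{"x":-0.0002,"y":-0.0007,"z":0.0013,"rx":0,"ry":0,"rz":0,"gripper":-0.15},{"x":0,"y":0,"z":0,"rx":0,"ry":0,"rz":0,"gripper":-0.3},{"x":0,"y":0,"z":0,"rx":0,"ry":0,"rz":0,"gripper":-0.6},{"x":0,"y":0,"z":0,"rx":0,"ry":0,"rz":0,"gripper":-0.6},{"x":0,"y":0,"z":0,"rx":0,"ry":0,"rz":0,"gripper":-0.6}]'
python3 chk.py .3573 -.2707 .068 12
```

```text
t: 12.55
tcp_pos: [0.4519, 0.017, 0.0605]
orientation: [[0.978, 0.208, 0.0], [0.208, -0.978, -0.0], [0.0, 0.0, -1.0]]
wrist_force: [-0.9, 0.9, 4.0]
grip_width: 0.412
grip_force: 15.0
t 12.55 tcp [0.4519 0.017  0.0605] yaw 12.02 rz 0.0003 tool shift [-0.1524  0.2617 -0.0075] F [-0.9  0.9  4. ] grip 37.9 15.0
```

```bash
python3 -m creep '[{"x":0,"y":0,"z":-0.01,"rx":0,"ry":0,"rz":0,"gripper":-0.6},{"x":0,"y":0,"z":-0.03,"rx":0,"ry":0,"rz":0,"gripper":-0.6},{"x":-0.0254,"y":0.0436,"z":0,"rx":0,"ry":0,"rz":0,"gripper":-0.6},{"x":-0.0254,"y":0.0436,"z":0,"rx":0,"ry":0,"rz":0,"gripper":-0.6},{"x":-0.0254,"y":0.0436,"z":0,"rx":0,"ry":0,"rz":0,"gripper":-0.6},{"x":-0.0254,"y":0.0436,"z":0.02,"rx":0,"ry":0,"rz":0,"gripper":-0.6},{"x":-0.0254,"y":0.0436,"z":0.02,"rx":0,"ry":0,"rz":0,"gripper":-0.6},{"x":-0.0254,"y":0.0436,"z":0.02,"rx":0,"ry":0,"rz":0,"gripper":-0.6},{"x":0,"y":0,"z":0.01,"rx":0,"ry":0,"rz":0,"gripper":-0.6},{"x":0,"y":0,"z":0,"rx":0,"ry":0,"rz":0,"gripper":-0.6}]'
python3 chk.py .3573 -.2707 .0078 12
```

```text
t: 13.8
tcp_pos: [0.3567, -0.2698, 0.03]
orientation: [[0.978, 0.208, -0.001], [0.208, -0.978, 0.002], [-0.001, -0.002, -1.0]]
wrist_force: [-0.4, 0.1, 0.1]
grip_width: 0.414
grip_force: 15.0
t 13.8 tcp [ 0.3567 -0.2698  0.03  ] yaw 11.98 rz -0.0003 tool shift [0.0004 0.0011 0.0222] F [-0.4  0.1  0.1] grip 38.1 15.0
```

```bash
python3 -m creep '[{"x":0,"y":0.001,"z":0.01,"rx":0,"ry":0,"rz":0,"gripper":-0.6},{"x":0,"y":0,"z":0.006,"rx":0,"ry":0,"rz":0,"gripper":-0.6},{"x":0,"y":0,"z":0.003,"rx":0,"ry":0,"rz":0,"gripper":-0.6},{"x":0,"y":0,"z":0.0015,"rx":0,"ry":0,"rz":0,"gripper":-0.6},{"x":0,"y":0,"z":0,"rx":0,"ry":0,"rz":0,"gripper":-0.6},{"x":0,"y":0,"z":0,"rx":0,"ry":0,"rz":0,"gripper":-0.6},{"x":0,"y":0,"z":0,"rx":0,"ry":0,"rz":0,"gripper":-0.6}]'
python3 chk.py .3573 -.2707 .0076 12
```

```text
t: 14.68
tcp_pos: [0.3575, -0.2717, 0.01]
orientation: [[0.978, 0.208, 0.0], [0.208, -0.978, -0.0], [0.0, 0.0, -1.0]]
wrist_force: [-0.0, 0.1, 0.6]
grip_width: 0.414
grip_force: 15.0
t 14.68 tcp [ 0.3575 -0.2717  0.01  ] yaw 12.01 rz 0.0002 tool shift [ 0.     -0.001   0.0024] F [-0.   0.1  0.6] grip 38.1 15.0
```

```bash
python3 -m creep '[{"x":0,"y":-0.001,"z":0.001,"rx":0,"ry":0,"rz":0,"gripper":-0.6},{"x":0,"y":0,"z":0.001,"rx":0,"ry":0,"rz":0,"gripper":-0.6},{"x":0,"y":0,"z":0.0004,"rx":0,"ry":0,"rz":0,"gripper":-0.6},{"x":0,"y":0,"z":0,"rx":0,"ry":0,"rz":0,"gripper":-0.6},{"x":0,"y":0,"z":0,"rx":0,"ry":0,"rz":0,"gripper":-0.6}]' 8
python3 chk.py .3573 -.2707 .0076 12
```

```text
t: 15.3
tcp_pos: [0.3572, -0.2706, 0.0075]
orientation: [[0.978, 0.208, -0.0], [0.208, -0.978, 0.0], [-0.0, -0.0, -1.0]]
wrist_force: [-1.2, 0.3, 2.4]
grip_width: 0.414
grip_force: 8.0
t 15.3 tcp [ 0.3572 -0.2706  0.0075] yaw 12.03 rz 0.0004 tool shift [ 0.0001  0.0002 -0.0001] F [-1.2  0.3  2.4] grip 38.1 8.0
```

```bash
python3 -m creep '[{"x":0,"y":0,"z":0,"rx":0,"ry":0,"rz":0,"gripper":-0.1},{"x":0,"y":0,"z":0,"rx":0,"ry":0,"rz":0,"gripper":0},{"x":0,"y":0,"z":0,"rx":0,"ry":0,"rz":0,"gripper":0.2},{"x":0,"y":0,"z":-0.02,"rx":0,"ry":0,"rz":0,"gripper":0.4},{"x":0,"y":0,"z":-0.05,"rx":0,"ry":0,"rz":0,"gripper":0.7},{"x":0,"y":0,"z":-0.03,"rx":0,"ry":0,"rz":0,"gripper":0.7},{"x":0.0254,"y":-0.0436,"z":0,"rx":0,"ry":0,"rz":0,"gripper":0.7},{"x":0.0254,"y":-0.0436,"z":0,"rx":0,"ry":0,"rz":0,"gripper":0.7},{"x":0,"y":0,"z":0,"rx":0,"ry":0,"rz":0,"gripper":0.7}]' 15
python3 sc.py .015 .035 .357 -.27 .045 b; python3 sc.py .05 .062 .4515 .017 .04 b; python3 chk.py .4518 .0175 .1 12
python3 - <<'E'
import cv2,numpy as np
t=cv2.imread("pics/top_b.png"); s=cv2.imread("pics/scene_b.png")
f=lambda a:cv2.resize(a,(400,360))
cv2.imwrite("pics/c2.png",np.hstack([f(t[200:300,300:460]),f(s[140:260,190:350])]))
E
```

```text
t: 16.42
tcp_pos: [0.389, -0.1721, 0.1076]
orientation: [[0.977, 0.212, -0.0], [0.212, -0.977, 0.001], [-0.0, -0.001, -1.0]]
wrist_force: [0.4, -1.4, 0.5]
grip_width: 0.85
grip_force: 0.0
top few 0
scene 191 z [0.0175 0.0278 0.0306] mean [ 0.3596 -0.2705] rect [ 355.5 -272.3] [42.5 38.7] 13.9
top 441 z [0.0533 0.056  0.0583] mean [0.4533 0.0187] rect [453.3  19.4] [53.9 53.8] 1.0
scene 318 z [0.0539 0.0572 0.0592] mean [0.4533 0.0168] rect [452.2  16.9] [53.8 54.6] 32.6
t 16.62 tcp [ 0.3887 -0.1756  0.1075] yaw 11.98 rz -0.0003 tool shift [ 0.1018 -0.1758  0.0074] F [-0.2  0.  -0.2] grip 78.4 0.0
```

View pics/c2.png

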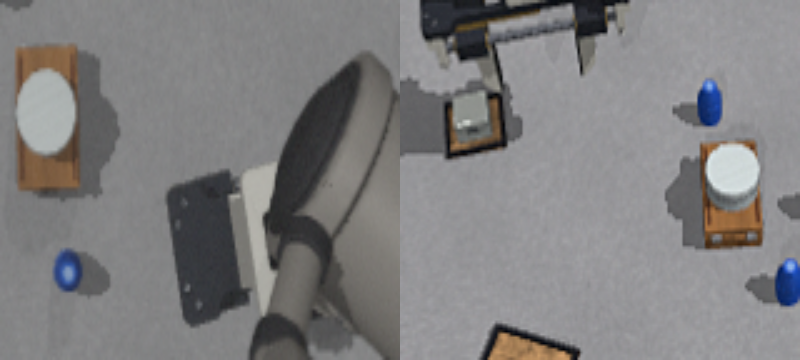

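The box sits in the square frame (scene crop 473,115), with rim visible all round. The tin on the slide box is at (733,175). Next is the tin.

```bash
python3 -m creep '[{"x":0.0258,"y":-0.044,"z":0,"rx":0,"ry":0,"rz":0,"gripper":0.7},{"x":0.0258,"y":-0.044,"z":0,"rx":0,"ry":0,"rz":0,"gripper":0.7},{"x":0.0258,"y":-0.044,"z":0,"rx":0,"ry":0,"rz":0,"gripper":0.7},{"x":0.0258,"y":-0.044,"z":0,"rx":0,"ry":0,"rz":0,"gripper":0.7},{"x":0,"y":0,"z":0,"rx":0,"ry":0,"rz":0.09,"gripper":0.7},{"x":0,"y":0,"z":0.01,"rx":0,"ry":0,"rz":0.09,"gripper":0.7},{"x":0,"y":0,"z":0.01,"rx":0,"ry":0,"rz":0,"gripper":0.7},{"x":0,"y":0,"z":0,"rx":0,"ry":0,"rz":0,"gripper":0.7},{"x":0,"y":0,"z":0,"rx":0,"ry":0,"rz":0,"gripper":0.7}]' 15
python3 chk.py .4532 .018 .0348 1.7
```

```text
t: 17.75
tcp_pos: [0.4532, 0.0184, 0.0876]
orientation: [[1.0, 0.03, 0.0], [0.03, -1.0, -0.0], [0.0, 0.0, -1.0]]
wrist_force: [-0.6, 1.0, -0.1]
grip_width: 0.85
grip_force: 0.0
t 17.75 tcp [0.4532 0.0184 0.0876] yaw 1.71 rz 0.0001 tool shift [0.     0.0004 0.0528] F [-0.6  1.  -0.1] grip 78.2 0.0
```

```bash
python3 -m creep '[{"x":0,"y":0.0004,"z":0.025,"rx":0,"ry":0,"rz":0,"gripper":0.7},{"x":0,"y":0,"z":0.016,"rx":0,"ry":0,"rz":0,"gripper":0.7},{"x":0,"y":0,"z":0.007,"rx":0,"ry":0,"rz":0,"gripper":0.6},{"x":0,"y":0,"z":0.0025,"rx":0,"ry":0,"rz":0,"gripper":0.5},{"x":0,"y":0,"z":0,"rx":0,"ry":0,"rz":0,"gripper":0.4},{"x":0,"y":0,"z":0,"rx":0,"ry":0,"rz":0,"gripper":0.35}]'
python3 chk.py .4532 .018 .0348 1.7
```

```text
t: 18.5
tcp_pos: [0.4535, 0.0184, 0.0375]
orientation: [[1.0, 0.03, 0.001], [0.03, -1.0, -0.0], [0.001, 0.0, -1.0]]
wrist_force: [-0.3, -0.6, -1.2]
grip_width: 0.678
grip_force: 0.0
t 18.5 tcp [0.4535 0.0184 0.0375] yaw 1.71 rz 0.0002 tool shift [-0.0003  0.0004  0.0027] F [-0.3 -0.6 -1.2] grip 62.4 0.0
```

```bash
python3 -m creep '[{"x":0,"y":0.0003,"z":0.0022,"rx":0,"ry":0,"rz":0,"gripper":0.3},{"x":0,"y":0,"z":0,"rx":0,"ry":0,"rz":0,"gripper":0.2},{"x":0,"y":0,"z":0,"rx":0,"ry":0,"rz":0,"gripper":-0.2},{"x":0,"y":0,"z":0,"rx":0,"ry":0,"rz":0,"gripper":-0.2},{"x":0,"y":0,"z":0,"rx":0,"ry":0,"rz":0,"gripper":-0.2}]'
python3 chk.py .6408 .2092 .06 1.7
```

```text
t: 19.12
tcp_pos: [0.453, 0.0182, 0.0348]
orientation: [[1.0, 0.03, -0.0], [0.03, -1.0, -0.0], [-0.0, 0.0, -1.0]]
wrist_force: [-0.1, 0.2, -0.3]
grip_width: 0.605
grip_force: 15.0
t 19.12 tcp [0.453  0.0182 0.0348] yaw 1.71 rz 0.0002 tool shift [ 0.1934 -0.1853 -0.0252] F [-0.1  0.2 -0.3] grip 55.7 15.0
```

```bash
python3 -m creep '[{"x":0,"y":0,"z":-0.01,"rx":0,"ry":0,"rz":0,"gripper":-0.2},{"x":0,"y":0,"z":-0.035,"rx":0,"ry":0,"rz":0,"gripper":-0.2},{"x":0.0322,"y":-0.0309,"z":-0.025,"rx":0,"ry":0,"rz":0,"gripper":-0.2},{"x":0.0322,"y":-0.0309,"z":0,"rx":0,"ry":0,"rz":0,"gripper":-0.2},{"x":0.0322,"y":-0.0309,"z":0,"rx":0,"ry":0,"rz":0,"gripper":-0.2},{"x":0.0322,"y":-0.0309,"z":0,"rx":0,"ry":0,"rz":0,"gripper":-0.2},{"x":0.0322,"y":-0.0309,"z":0,"rx":0,"ry":0,"rz":0,"gripper":-0.2},{"x":0.0324,"y":-0.0308,"z":0.03,"rx":0,"ry":0,"rz":0,"gripper":-0.2},{"x":0,"y":0,"z":0.03,"rx":0,"ry":0,"rz":0,"gripper":-0.2},{"x":0,"y":0,"z":0,"rx":0,"ry":0,"rz":0,"gripper":-0.2}]'
python3 chk.py .6408 .2092 .008 1.7
```

```text
t: 20.38
tcp_pos: [0.6387, 0.2091, 0.0421]
orientation: [[1.0, 0.03, -0.006], [0.03, -1.0, -0.001], [-0.006, 0.001, -1.0]]
wrist_force: [-0.4, -0.4, -1.3]
grip_width: 0.603
grip_force: 15.0
t 20.38 tcp [0.6387 0.2091 0.0421] yaw 1.74 rz 0.0007 tool shift [ 0.0023 -0.0001  0.0341] F [-0.4 -0.4 -1.3] grip 55.5 15.0
```

```bash
python3 -m creep '[{"x":0,"y":0,"z":0.015,"rx":0,"ry":0,"rz":0,"gripper":-0.2},{"x":0,"y":0,"z":0.01,"rx":0,"ry":0,"rz":0,"gripper":-0.2},{"x":0,"y":0,"z":0.006,"rx":0,"ry":0,"rz":0,"gripper":-0.2},{"x":0,"y":0,"z":0.003,"rx":0,"ry":0,"rz":0,"gripper":-0.2},{"x":0,"y":0,"z":0,"rx":0,"ry":0,"rz":0,"gripper":-0.2},{"x":0,"y":0,"z":0,"rx":0,"ry":0,"rz":0,"gripper":-0.2},{"x":0,"y":0,"z":0,"rx":0,"ry":0,"rz":0,"gripper":-0.2}]'
python3 chk.py .6408 .2092 .008 1.7
```

```text
t: 21.25
tcp_pos: [0.641, 0.2092, 0.0111]
orientation: [[1.0, 0.03, 0.001], [0.03, -1.0, 0.0], [0.001, 0.0, -1.0]]
wrist_force: [0.0, -0.9, -0.5]
grip_width: 0.603
grip_force: 15.0
t 21.25 tcp [0.641  0.2092 0.0111] yaw 1.71 rz 0.0002 tool shift [-0.0002  0.      0.0031] F [ 0.  -0.9 -0.5] grip 55.5 15.0
```

```bash
python3 -m creep '[{"x":0,"y":0,"z":0.0015,"rx":0,"ry":0,"rz":0,"gripper":-0.2},{"x":0,"y":0,"z":0.001,"rx":0,"ry":0,"rz":0,"gripper":-0.2},{"x":0,"y":0,"z":0.0006,"rx":0,"ry":0,"rz":0,"gripper":-0.2},{"x":0,"y":0,"z":0,"rx":0,"ry":0,"rz":0,"gripper":-0.2},{"x":0,"y":0,"z":0,"rx":0,"ry":0,"rz":0,"gripper":-0.2}]' 8
python3 chk.py .6408 .2092 .008 1.7
```

```text
t: 21.88
tcp_pos: [0.6408, 0.2092, 0.0078]
orientation: [[1.0, 0.03, -0.0], [0.03, -1.0, -0.0], [-0.0, 0.0, -1.0]]
wrist_force: [-1.4, -1.0, 2.1]
grip_width: 0.605
grip_force: 8.0
t 21.88 tcp [0.6408 0.2092 0.0078] yaw 1.71 rz 0.0002 tool shift [-0.     -0.     -0.0002] F [-1.4 -1.   2.1] grip 55.7 8.0
```

Contact. I release the tin, rise and head back.

```bash
python3 -m creep '[{"x":0,"y":0,"z":0,"rx":0,"ry":0,"rz":0,"gripper":0.27},{"x":0,"y":0,"z":0,"rx":0,"ry":0,"rz":0,"gripper":0.4},{"x":0,"y":0,"z":0,"rx":0,"ry":0,"rz":0,"gripper":0.5},{"x":0,"y":0,"z":-0.02,"rx":0,"ry":0,"rz":0,"gripper":0.6},{"x":0,"y":0,"z":-0.05,"rx":0,"ry":0,"rz":0,"gripper":0.7},{"x":0,"y":0,"z":-0.04,"rx":0,"ry":0,"rz":0,"gripper":0.7},{"x":-0.0322,"y":0.0309,"z":0,"rx":0,"ry":0,"rz":0,"gripper":0.7},{"x":-0.0322,"y":0.0309,"z":0,"rx":0,"ry":0,"rz":0,"gripper":0.7},{"x":-0.0322,"y":0.0309,"z":0,"rx":0,"ry":0,"rz":0,"gripper":0.7},{"x":0,"y":0,"z":0,"rx":0,"ry":0,"rz":0,"gripper":0.7}]' 20
python3 sc.py .02 .035 .641 .209 .045 c; python3 sc.py .022 .036 .4515 .017 .07 c; python3 chk.py .4507 .0162 .1 1.7
python3 - <<'E'
import cv2,numpy as np
t=cv2.imread("pics/top_c.png"); s=cv2.imread("pics/scene_c.png")
f=lambda a:cv2.resize(a,(400,360))
cv2.imwrite("pics/c3.png",np.hstack([f(t[130:280,200:360]),f(s[160:320,280:440])]))
E
```

```text
t: 23.12
tcp_pos: [0.5456, 0.1121, 0.1193]
orientation: [[1.0, 0.028, 0.0], [0.028, -1.0, -0.0], [0.0, 0.0, -1.0]]
wrist_force: [1.0, 0.9, 1.1]
grip_width: 0.848
grip_force: 0.0
top few 0
scene 432 z [0.0252 0.0297 0.0317] mean [0.641  0.2072] rect [639.  207.3] [53.8 54.5] 59.4
top 993 z [0.0273 0.03   0.0327] mean [0.4507 0.0173] rect [451.6  17.1] [97.1 60.1] 1.9
scene 579 z [0.0264 0.031  0.0335] mean [0.4572 0.0105] rect [449.8  15.5] [99.7 60. ] 2.8
t 23.32 tcp [0.5483 0.1143 0.1186] yaw 1.73 rz 0.0006 tool shift [-0.1006  0.0951  0.0183] F [0.6 0.3 0. ] grip 78.1 0.0
```

View pics/c3.png

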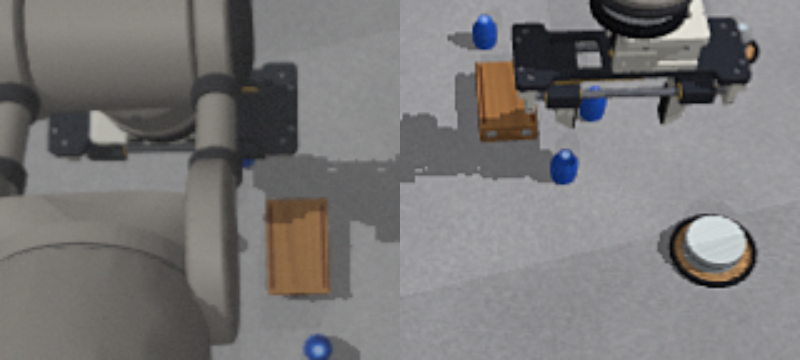

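The tin sits in the large ring (scene crop 713,245), and the slide box is clear at (505,100). Next is the slide box.

```bash
python3 -m creep '[{"x":-0.0335,"y":0.0317,"z":0,"rx":0,"ry":0,"rz":0,"gripper":0.7},{"x":-0.0335,"y":0.0317,"z":0,"rx":0,"ry":0,"rz":0,"gripper":0.7},{"x":-0.0336,"y":0.0317,"z":0,"rx":0,"ry":0,"rz":-0.006,"gripper":0.7},{"x":0,"y":0,"z":0.03,"rx":0,"ry":0,"rz":0,"gripper":0.7},{"x":0,"y":0,"z":0.03,"rx":0,"ry":0,"rz":0,"gripper":0.7},{"x":0,"y":0,"z":0,"rx":0,"ry":0,"rz":0,"gripper":0.7},{"x":0,"y":0,"z":0,"rx":0,"ry":0,"rz":0,"gripper":0.7}]' 20
python3 chk.py .4507 .0163 .007 2.1
```

```text
t: 24.2
tcp_pos: [0.4504, 0.0158, 0.0584]
orientation: [[0.999, 0.037, 0.001], [0.037, -0.999, -0.0], [0.001, 0.0, -1.0]]
wrist_force: [0.9, 0.5, -0.6]
grip_width: 0.85
grip_force: 0.0
t 24.2 tcp [0.4504 0.0158 0.0584] yaw 2.1 rz -0.0001 tool shift [ 0.0002 -0.0005  0.0514] F [ 0.9  0.5 -0.6] grip 78.2 0.0
```

```bash
python3 -m creep '[{"x":0,"y":-0.0005,"z":0.02,"rx":0,"ry":0,"rz":0,"gripper":0.7},{"x":0,"y":0,"z":0.018,"rx":0,"ry":0,"rz":0,"gripper":0.7},{"x":0,"y":0,"z":0.009,"rx":0,"ry":0,"rz":0,"gripper":0.7},{"x":0,"y":0,"z":0.004,"rx":0,"ry":0,"rz":0,"gripper":0.6},{"x":0,"y":0,"z":0,"rx":0,"ry":0,"rz":0,"gripper":0.5},{"x":0,"y":0,"z":0,"rx":0,"ry":0,"rz":0,"gripper":0.4},{"x":0,"y":0,"z":0,"rx":0,"ry":0,"rz":0,"gripper":0},{"x":0,"y":0,"z":0,"rx":0,"ry":0,"rz":0,"gripper":0},{"x":0,"y":0,"z":0,"rx":0,"ry":0,"rz":0,"gripper":0}]' 20
python3 chk.py .643 -.1945 .05 -16.7
```

```text
t: 25.32
tcp_pos: [0.4496, 0.016, 0.0071]
orientation: [[0.999, 0.036, 0.001], [0.036, -0.999, -0.0], [0.001, 0.0, -1.0]]
wrist_force: [-1.5, 0.5, 5.3]
grip_width: 0.651
grip_force: 20.0
t 25.32 tcp [0.4496 0.016  0.0071] yaw 2.05 rz 0.3272 tool shift [ 0.1858  0.2173 -0.0427] F [-1.5  0.5  5.3] grip 59.9 20.0
```

```bash
python3 -m creep '[{"x":0,"y":0,"z":-0.01,"rx":0,"ry":0,"rz":0,"gripper":0},{"x":0,"y":0,"z":-0.04,"rx":0,"ry":0,"rz":0,"gripper":0},{"x":0.031,"y":0.0362,"z":-0.01,"rx":0,"ry":0,"rz":0,"gripper":0},{"x":0.031,"y":0.0362,"z":0,"rx":0,"ry":0,"rz":0,"gripper":0},{"x":0.031,"y":0.0362,"z":0,"rx":0,"ry":0,"rz":0,"gripper":0},{"x":0.031,"y":0.0362,"z":0,"rx":0,"ry":0,"rz":0,"gripper":0},{"x":0.031,"y":0.0362,"z":0,"rx":0,"ry":0,"rz":0,"gripper":0},{"x":0.0308,"y":0.0363,"z":0,"rx":0,"ry":0,"rz":0,"gripper":0},{"x":0,"y":0,"z":0,"rx":0,"ry":0,"rz":0.109,"gripper":0},{"x":0,"y":0,"z":0,"rx":0,"ry":0,"rz":0.109,"gripper":0}]'
python3 -m creep '[{"x":0,"y":0,"z":0.01,"rx":0,"ry":0,"rz":0.109,"gripper":0},{"x":0,"y":0,"z":0.015,"rx":0,"ry":0,"rz":0,"gripper":0},{"x":0,"y":0,"z":0.01,"rx":0,"ry":0,"rz":0,"gripper":0},{"x":0,"y":0,"z":0,"rx":0,"ry":0,"rz":0,"gripper":0},{"x":0,"y":0,"z":0,"rx":0,"ry":0,"rz":0,"gripper":0}]'
python3 chk.py .643 -.1945 .01 -16.7
```

```text
t: 26.58
tcp_pos: [0.6423, -0.1948, 0.0661]
orientation: [[0.983, -0.186, -0.002], [-0.186, -0.983, 0.001], [-0.002, -0.0, -1.0]]
wrist_force: [0.1, 0.4, -1.4]
grip_width: 0.655
grip_force: 20.0
t: 27.2
tcp_pos: [0.643, -0.1945, 0.032]
orientation: [[0.958, -0.286, 0.0], [-0.286, -0.958, -0.0], [0.0, 0.0, -1.0]]
wrist_force: [0.8, -0.1, -0.8]
grip_width: 0.647
grip_force: 20.0
t 27.2 tcp [ 0.643  -0.1945  0.032 ] yaw -16.64 rz 0.001 tool shift [-0.    -0.     0.022] F [ 0.8 -0.1 -0.8] grip 59.5 20.0
```

```bash
python3 -m creep '[{"x":0,"y":0,"z":0.01,"rx":0,"ry":0,"rz":0,"gripper":0},{"x":0,"y":0,"z":0.006,"rx":0,"ry":0,"rz":0,"gripper":0},{"x":0,"y":0,"z":0.003,"rx":0,"ry":0,"rz":0,"gripper":0},{"x":0,"y":0,"z":0.001,"rx":0,"ry":0,"rz":0,"gripper":0},{"x":0,"y":0,"z":0.001,"rx":0,"ry":0,"rz":0,"gripper":0},{"x":0,"y":0,"z":0.0007,"rx":0,"ry":0,"rz":0,"gripper":0},{"x":0,"y":0,"z":0,"rx":0,"ry":0,"rz":0,"gripper":0},{"x":0,"y":0,"z":0,"rx":0,"ry":0,"rz":0,"gripper":0}]' 12
python3 chk.py .643 -.1945 .01 -16.7
```

```text
t: 28.2
tcp_pos: [0.6429, -0.1945, 0.0102]
orientation: [[0.958, -0.287, 0.0], [-0.287, -0.958, -0.0], [0.0, 0.0, -1.0]]
wrist_force: [-0.8, 0.1, -1.6]
grip_width: 0.655
grip_force: 12.0
t 28.2 tcp [ 0.6429 -0.1945  0.0102] yaw -16.68 rz 0.0003 tool shift [ 0.0001 -0.      0.0002] F [-0.8  0.1 -1.6] grip 60.3 12.0
```

```bash
python3 -m creep '[{"x":0,"y":0,"z":0.0004,"rx":0,"ry":0,"rz":0,"gripper":0},{"x":0,"y":0,"z":0,"rx":0,"ry":0,"rz":0,"gripper":0},{"x":0,"y":0,"z":0,"rx":0,"ry":0,"rz":0,"gripper":0}]' 8
python3 chk.py .643 -.1945 .01 -16.7
```

```text
t: 28.58
tcp_pos: [0.6429, -0.1945, 0.0102]
orientation: [[0.958, -0.287, 0.0], [-0.287, -0.958, -0.0], [0.001, 0.0, -1.0]]
wrist_force: [-1.4, 0.5, 4.5]
grip_width: 0.651
grip_force: 8.0
t 28.57 tcp [ 0.6429 -0.1945  0.0102] yaw -16.68 rz 0.0003 tool shift [ 0.0001 -0.      0.0002] F [-1.4  0.5  4.5] grip 59.9 8.0
```

Contact. I release the box, rise, and back away toward the base so the cameras can see.

```bash
python3 -m creep '[{"x":0,"y":0,"z":0,"rx":0,"ry":0,"rz":0,"gripper":0.35},{"x":0,"y":0,"z":0,"rx":0,"ry":0,"rz":0,"gripper":0.45},{"x":0,"y":0,"z":0,"rx":0,"ry":0,"rz":0,"gripper":0.6},{"x":0,"y":0,"z":0,"rx":0,"ry":0,"rz":0,"gripper":0.7},{"x":0,"y":0,"z":-0.02,"rx":0,"ry":0,"rz":0,"gripper":0.7},{"x":0,"y":0,"z":-0.05,"rx":0,"ry":0,"rz":0,"gripper":0.7},{"x":0,"y":0,"z":-0.06,"rx":0,"ry":0,"rz":0,"gripper":0.7},{"x":-0.055,"y":-0.02,"z":0,"rx":0,"ry":0,"rz":0,"gripper":0.7},{"x":-0.055,"y":-0.02,"z":0,"rx":0,"ry":0,"rz":0,"gripper":0.7},{"x":-0.055,"y":-0.02,"z":0,"rx":0,"ry":0,"rz":0,"gripper":0.7}]'
python3 -m creep '[{"x":-0.02,"y":-0.05,"z":0,"rx":0,"ry":0,"rz":0,"gripper":0.7},{"x":0,"y":0,"z":0,"rx":0,"ry":0,"rz":0,"gripper":0.7},{"x":0,"y":0,"z":0,"rx":0,"ry":0,"rz":0,"gripper":0.7}]' | head -2
cat > fin.py <<'E'
from h import *
ims=[]
for cam in ("top","scene"):
    c=manip.capture(cam); P=world(c); ims.append(c["pixels"]); ok=c["range_z"]>0
    for n,x,y,R,lo,hi in (("obj",.3672,.277,.03,.035,.055),("cover",.3573,-.2707,.04,.022,.033),("tin",.6408,.2092,.05,.024,.034),("slide",.643,-.1945,.07,.026,.04)):
        q=P[ok&(np.hypot(P[...,0]-x,P[...,1]-y)<R)&(P[...,2]>lo)&(P[...,2]<hi)]
        if len(q)<5: print(cam,n,"few"); continue
        r=cv2.minAreaRect((q[:,:2]*1000).astype(np.float32)); print(cam,n,len(q),"z",np.round(np.median(q[:,2]),4),"rect",np.round(r[0],1),np.round(r[1],1),round(r[2],1))
a=cv2.resize(ims[0][110:310,150:530],(570,300)); b=cv2.resize(ims[1][140:340,120:500],(570,300))
cv2.imwrite("pics/fin.png",np.vstack([a,b]))
E
python3 fin.py
```

```text
t: 29.82
tcp_pos: [0.5008, -0.0887, 0.1412]
orientation: [[0.958, -0.287, 0.003], [-0.287, -0.958, -0.001], [0.003, 0.0, -1.0]]
wrist_force: [0.4, -0.9, 0.2]
grip_width: 0.849
grip_force: 0.0
t: 30.2
tcp_pos: [0.4979, -0.0363, 0.1408]
top obj 91 z 0.0426 rect [367.9 276.1] [23.4 23.4] 0.4
top cover 244 z 0.0266 rect [ 357.  -269.5] [39.  36.2] 12.2
top tin 380 z 0.0294 rect [641.4 208.6] [53.9 52.7] 1.5
top slide 397 z 0.0331 rect [ 665.8 -200.4] [61.2 50. ] 73.1
scene obj 63 z 0.042 rect [367.2 275.4] [24.1 19.9] 57.2
scene cover 167 z 0.0281 rect [ 356.1 -272.4] [43.2 38.5] 13.7
scene tin 415 z 0.0294 rect [639.8 209. ] [53.5 55.9] 2.2
scene slide 1042 z 0.0336 rect [ 643.7 -196.2] [61.3 99.9] 73.7
```

View pics/fin.png

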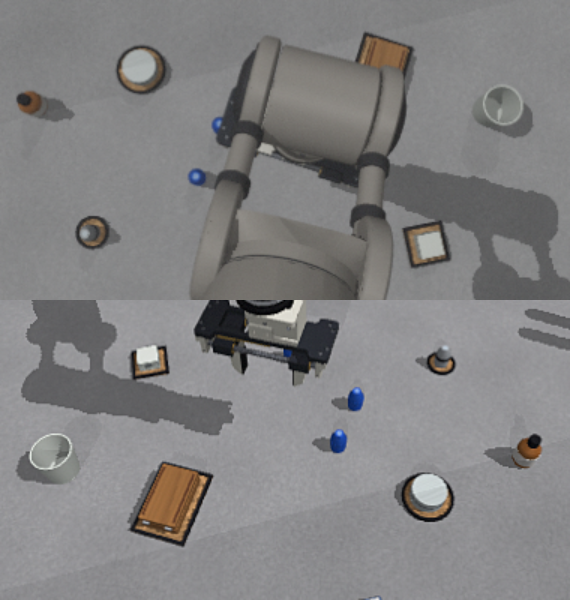

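All four things sit in their rests near the middle at the right heights: lens at scene (441,357), white box (150,360), tin (430,490), slide box (172,500). The cup and bottle have not moved, and the gripper is clear.

```bash
python3 -c "from rig import manip; print(manip.hand_in())"
```

```text
the job is handed in; nothing more can be done
None
```

I took the pile apart from the top down and set all four things in their own rests, released, near the middle and at the right height. The cup, bottle and blue look-alikes were left alone, and the job is handed in at about 30 s (the judge's result was not shown).

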